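# Transfer four sample tubes to the analyser rack in reverse order

### The job

Move the four capped sample tubes from the red rack to the blue rack so that they stand in reverse order, counting from the black end of each rack: the tube nearest the red rack's black end goes into the blue compartment farthest from the blue rack's black end, the next into the one beside it, and so on. Keep the tubes upright, set each down on its compartment's floor rather than dropping it, and leave the bottle, the pot and the pipette on the bench where they are.

Things in the scene. Friction and masses are not known exactly. Their poses are not given: they have to be found in the camera images.
- yellow_mid (a point): yellow-capped sample tube: frosted grey-blue upright cylinder, 30 mm diameter, with a yellow screw cap of 33 mm diameter as its top 22 mm; 100 mm tall in all, flat foot, 35 to 70 g. The point is on its axis, half-way up (50 mm above its foot, 50 mm below its top). z points to the cap
- green_mid (a point): green-capped sample tube: frosted grey-blue upright cylinder, 30 mm diameter, with a green screw cap of 33 mm diameter as its top 22 mm; 100 mm tall in all, flat foot, 35 to 70 g. The point is on its axis, half-way up (50 mm above its foot, 50 mm below its top). z points to the cap
- purple_mid (a point): purple-capped sample tube: frosted grey-blue upright cylinder, 30 mm diameter, with a purple screw cap of 33 mm diameter as its top 22 mm; 100 mm tall in all, flat foot, 35 to 70 g. The point is on its axis, half-way up (50 mm above its foot, 50 mm below its top). z points to the cap
- white_mid (a point): white-capped sample tube: frosted grey-blue upright cylinder, 30 mm diameter, with a white screw cap of 33 mm diameter as its top 22 mm; 100 mm tall in all, flat foot, 35 to 70 g. The point is on its axis, half-way up (50 mm above its foot, 50 mm below its top). z points to the cap
- yellow_tag: flat yellow tag, 20 x 36 x 3 mm, fixed on the label ledge of the red rack; it marks the compartment in which the yellow-capped tube starts and stays there when the tube has gone. Origin: centre of its underside, 18 mm above the bench; the middle of its compartment lies 39 mm away along the tag's +x; its axes are those of the red rack
- green_tag: flat green tag, 20 x 36 x 3 mm, fixed on the label ledge of the red rack; it marks the compartment in which the green-capped tube starts and stays there when the tube has gone. Origin: centre of its underside, 18 mm above the bench; the middle of its compartment lies 39 mm away along the tag's +x; its axes are those of the red rack
- purple_tag: flat purple tag, 20 x 36 x 3 mm, fixed on the label ledge of the red rack; it marks the compartment in which the purple-capped tube starts and stays there when the tube has gone. Origin: centre of its underside, 18 mm above the bench; the middle of its compartment lies 39 mm away along the tag's +x; its axes are those of the red rack
- white_tag: flat white tag, 20 x 36 x 3 mm, fixed on the label ledge of the red rack; it marks the compartment in which the white-capped tube starts and stays there when the tube has gone. Origin: centre of its underside, 18 mm above the bench; the middle of its compartment lies 39 mm away along the tag's +x; its axes are those of the red rack
- red_rack: red tube rack, one tube in each compartment at the start: four open square compartments in a row along its y axis, middles at y = +75, +25, -25 and -75 mm; each 46 x 46 mm inside, floor 4 mm and wall tops 20 mm above the bench. The solid black block, 30 mm long, is at its +y end. Origin: centre of the row, on the bench; z up. It is fixed to the bench. Label ledge, 26 mm wide, 18 mm high, along its -x side. Bystanders are under 115 mm tall
- blue_rack: blue plastic tube rack, empty at the start: four open square compartments in a row along its y axis, middles at y = +75, +25, -25 and -75 mm; each 46 x 46 mm inside, floor 4 mm and wall tops 20 mm above the bench. The solid black block, 30 mm long, is at its +y end. Origin: centre of the row, on the bench; z up. It is fixed to the bench. It may be turned any way round. A tube standing in it has its half-way point 54 mm above the bench

How it is judged:
By the outcome, as a careful person would: the job done as asked, in the order asked, and still so for the second after the job is handed in, with the robot touching nothing.
It also fails if it takes over 115 s, if anything falls off the work surface, if the arm or the gripper's body presses on something with over 40 N, if the wrist force passes 120 N, or if a joint passes its speed limit or range.

### The arm

A 6-joint arm with a two-finger parallel gripper is mounted at the origin on the work surface. World frame = base frame: x ahead of the robot, y to its left, z up, the work surface at z = 0. Lengths are in m, angles in rad, forces in N, time in s.
With the tool pointing down it reaches from about 0.3 to 0.75 m from the base axis. Payload 8.5 kg.
Tool frame: the origin (TCP) lies at the very end of the fingers, on their centre line; the grasp point (between the pads) lies 19 mm behind it; z points along the fingers, y is the line along which they close (so a half turn about z gives the same grasp; the last joint's range is limited). The gripper opens to 85 mm and grips with 20 to 120 N. Pads are 22 mm wide; open, the fingers measure 114 mm over their backs; the gripper's body (76 mm by 85 mm) begins 54 mm behind the grasp point. The pads swing forward as they close: fully open they stand 13 mm farther back than shut.
Start: joints at [-1.552, 0.381, 1.297, -0, 1.464, -0.215], TCP at [0.127, -0.535, 0.231] pointing down, gripper open.
Joint ranges: [-3.11, 3.11], [-0.89, 2.33], [0.22, 2.48], [-1.42, 4.56], [0.17, 2.85], [-2.88, 2.88]. Speed limits (rad/s): [2.39, 2.39, 3.14, 3.14, 3.14, 3.14].

### API

Orientations are given as a unit quaternion [w, x, y, z].
In Python, from rig import arm gives the robot as it stands. The module is installed in compiled form; this text tells all that it offers.
- The arm moves only by the tool drive_tool, never from a script. Its argument "commands" is a list of rows, each an object with "translation": the shift along the tool's x, y, z in m, a list of three; "dr": the turn, a rotation vector about the tool's x, y, z in rad, a list of three. A call has 1 to 20 rows; each row is the pose to reach, as a shift and turn from the pose commanded when the call began, along the tool's axes at that moment; what a row does not reach only later rows make up. A row lasts 1/12 s, in which the tool goes at most 41.7 mm and 7.16 degrees, less where a joint would pass 70% of its speed; a pose out of reach is approached as far as the arm can. A call with a gripper value outside its range is refused whole. "gripper" is the opening, from 0 (shut) to 1 (fully open), set as the call begins (left out, the last holds). The fingers move at their own pace and stop on an object; "force" is the grip in N (left out, the last holds). Time passes only in rows, so rows that repeat a pose let the fingers close. It gives the time, the measured TCP pose, the force, the opening and the grip force at its end, in the units of the state.
- arm.get_state(): the state, without advancing time (a new reading comes with each control period).
- arm.grab_frame(name): name is "scene" or "top" or "wrist"; returns (picture, depth): 384x512x3 uint8, red, green, blue; 384x512 float32, m along the optical axis (not along the pixel's ray), 0 where there is no reading.
- arm.calibration(name): a dict with "intrinsics" (3x3 intrinsics, pixels), "origin" and "rotation" of the camera in the world. Camera axes: x right, y down, z forward; pixel columns grow to the right and rows downward; lengths in m; the calibration is good to about 2 mm. A picture is of the moment at which its call begins: read the wrist's pose just before it. calibration takes no time and is no camera call; for the wrist camera it gives the pose at the moment of the call.
- arm.job_done(): hands the job in; it is judged then, once.
The state is a dict: "clock": time; "joints": joint angles; "qvel": joint speeds; "tau": joint torques, N m; "eef_pos": TCP position; "ee_rot": TCP orientation; "ft_force": force on the tool from outside, world axes, zero at the start; "torque": the same for the moment, N m; "grip_width": finger opening in m; "grip_force": force on a finger pad.
Only numpy, scipy, OpenCV 4.12 (cv2) and the standard library are available. Lean on these libraries where they do the work, as an engineer would, in place of code of your own. Each camera call takes 0.05 s, during which the arm holds its last target. There are 200 camera calls.

## Working session

There is one attempt and no reset: what is moved stays moved. The work goes in short steps, Python scripts to look and compute and a tool call to move; the robot and the scene stay as the last step left them, time stands still between calls to the robot, and variables do not carry over. Pictures are saved under pics/ and viewed, at most 14 in all, crops included, and the job is handed in when it is done.

Besides the shell and the picture viewer there is one more tool, called after "Emit:" as name(argument=value, ...) on one line, values as JSON. drive_tool: Moves the arm, as the interface text tells. Its arguments: {"type":"object","properties":{"commands":{"type":"array"},"gripper":{"type":"number"},"force":{"type":"number"}},"required":["commands"]}

```bash
mkdir -p pics; ls; cat > h.py <<'E'
import numpy as np, cv2
from rig import arm
def grab(n,save=None):
    c=arm.calibration(n); p,d=arm.grab_frame(n)
    if save: cv2.imwrite('pics/'+save,p[:,:,::-1])
    return c,p,d
def cloud(c,d):
    K=np.array(c['intrinsics']);v,u=np.mgrid[:d.shape[0],:d.shape[1]]
    P=np.stack([(u-K[0,2])/K[0,0]*d,(v-K[1,2])/K[1,1]*d,d],-1)
    return P@np.array(c['rotation']).T+np.array(c['origin'])
E
python3 - <<'E'
from h import *
print(arm.get_state())
for n in('top','scene'):
    c,p,d=grab(n,n+'0.png'); print(n,c); np.savez(n+'0',W=cloud(c,d),p=p,d=d)
E
```

```text
pics
{'clock': 0.0, 'joints': array([-1.55227042e+00,  3.81223238e-01,  1.29826376e+00, -4.80251008e-07,
        1.46359014e+00, -2.15329941e-01]), 'qvel': array([ 0.00018935, -0.00069075,  0.00095451, -0.00074851,  0.00337816,
        0.00019553]), 'tau': array([ 1.62323697e-03, -4.48458695e+01, -2.31280535e+01, -1.31484830e-04,
        4.66344340e-03,  1.14839168e-05]), 'eef_pos': array([ 0.12742767, -0.53473711,  0.23069614]), 'ee_rot': array([-7.38678093e-04,  9.93171439e-01,  1.16661657e-01,  7.26830482e-05]), 'ft_force': array([0.21742553, 0.20878043, 0.03415346]), 'torque': array([0.03056064, 0.01282648, 0.00859261]), 'grip_force': 0.0, 'grip_width': 0.08548576613755783}
top {'intrinsics': array([[361.37494248,   0.        , 260.92575794],
       [  0.        , 361.37494248, 189.0446097 ],
       [  0.        ,   0.        ,   1.        ]]), 'origin': array([ 0.40069654, -0.01511735,  0.7513637 ]), 'rotation': array([-0.07351149,  0.71240688, -0.69572215,  0.05516509])}Traceback (most recent call last):
  File "<stdin>", line 4, in <module>
  File "h.py", line 10, in cloud
    return P@np.array(c['rotation']).T+np.array(c['origin'])
           ~^~~~~~~~~~~~~~~~~~~~~~~~~~
ValueError: matmul: Input operand 1 has a mismatch in its core dimension 0, with gufunc signature (n?,k),(k,m?)->(n?,m?) (size 4 is different from 3)
```

```bash
sed -i "s/^from rig.*/from rig import arm\nfrom scipy.spatial.transform import Rotation as R\ndef q2m(q): return R.from_quat(np.asarray(q)[[1,2,3,0]]).as_matrix()/; s/np.array(c\['rotation'\])/q2m(c['rotation'])/" h.py
python3 - <<'E'
from h import *
for n in('top','scene'):
    c,p,d=grab(n,n+'0.png'); W=cloud(c,d);np.savez(n+'0',W=W,p=p,d=d)
    print(n,c['origin'],W[::95,::127].round(3).tolist())
E
```

```text
top [ 0.40069654 -0.01511735  0.7513637 ] [[[0.985, 0.642, -0.001], [0.985, 0.334, 0.001], [0.99, 0.034, -0.002], [0.992, -0.261, -0.001], [0.995, -0.552, -0.003]], [[0.743, 0.604, -0.002], [0.748, 0.314, -0.003], [0.752, 0.027, -0.002], [0.755, -0.253, -0.0], [0.761, -0.53, -0.003]], [[0.524, 0.565, 0.004], [0.531, 0.293, -0.002], [0.537, 0.021, -0.002], [0.523, -0.214, 0.102], [0.541, -0.483, 0.037]], [[0.328, 0.534, 0.003], [0.335, 0.273, 0.0], [0.347, 0.013, 0.064], [0.349, -0.24, -0.002], [0.356, -0.491, -0.003]], [[0.147, 0.509, -0.002], [0.155, 0.258, -0.003], [0.243, 0.002, 0.249], [0.172, -0.234, -0.002], [0.18, -0.473, -0.0]]]
scene [1.0013638  0.0671844  0.81247809] [[[-0.118, -0.878, -0.004], [-0.156, -0.487, 0.001], [0.265, -0.037, 0.315], [-0.24, 0.278, 0.004], [-0.287, 0.659, 0.002]], [[0.267, -0.701, -0.003], [0.231, -0.375, -0.001], [0.294, -0.037, 0.1], [0.152, 0.27, -0.005], [0.119, 0.589, -0.0]], [[0.585, -0.517, 0.068], [0.514, -0.292, 0.001], [0.482, -0.015, 0.001], [0.447, 0.262, -0.001], [0.416, 0.536, 0.001]], [[0.755, -0.476, -0.002], [0.726, -0.23, -0.001], [0.698, 0.013, 0.001], [0.667, 0.257, -0.004], [0.639, 0.498, 0.0]], [[0.919, -0.4, -0.002], [0.893, -0.182, -0.001], [0.866, 0.035, -0.001], [0.84, 0.252, -0.0], [0.813, 0.469, -0.003]]]
```

View pics/top0.png

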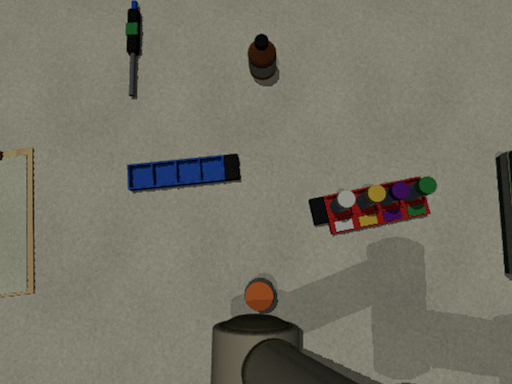

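View pics/scene0.png

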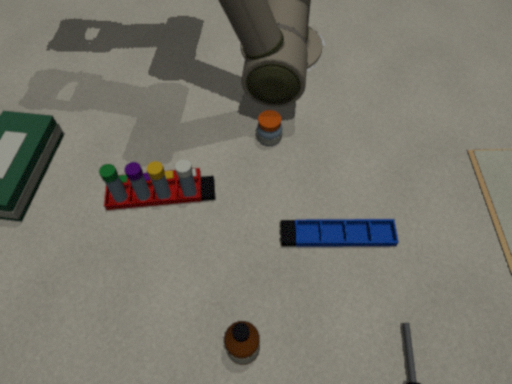

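Top view: white (345,200), yellow (377,194), purple (401,191) and green (428,186), with the red rack's black end by white (320,211). The blue rack spans (128–240,172), with its black end at the right (231,167). Bystanders are the pot (260,296), bottle (262,58) and pipette (133,45).

```bash
python3 - <<'E'
from h import *
T=np.load('top0.npz');W,p=T['W'],T['p'];hsv=cv2.cvtColor(p,cv2.COLOR_RGB2HSV)
box=lambda u0,u1,v0,v1:(lambda m:(m.__setitem__((slice(v0,v1),slice(u0,u1)),True),m)[1])(np.zeros(p.shape[:2],bool))
Z=W[...,2]
m=box(305,445,165,240)
caps={}
for n,(u,v) in dict(white=(345,200),yellow=(377,194),purple=(401,191),green=(428,186)).items():
    k=box(u-14,u+14,v-14,v+14)&(Z>.098)&(Z<.115)
    lab=cv2.connectedComponents(k.astype(np.uint8))[1]; k=lab==lab[v,u]
    P=W[k];(c,r)=cv2.minEnclosingCircle(P[:,:2].astype(np.float32))
    print(n,k.sum(),P.mean(0).round(4),np.round(c,4),round(r,4),np.median(P[:,2]).round(4))
# tags: z~0.021, saturated not red
for n,(u,v) in dict(white=(344,226),yellow=(368,221),purple=(392,216),green=(416,211)).items():
    print('tag',n,p[v,u],W[v,u].round(4))
def rack(k,name):
    P=W[k];q=P[:,:2].astype(np.float32);r=cv2.minAreaRect(q);print(name,k.sum(),r,cv2.boxPoints(r).round(4).tolist(),np.percentile(P[:,2],[5,50,95]).round(4))
h,s,v=[hsv[...,i] for i in range(3)]
def rackm(k,name):
    k=cv2.morphologyEx(k.astype(np.uint8),cv2.MORPH_OPEN,np.ones((2,2)))>0
    rack(k,name)
b=box(115,250,145,200)
blue=b&(h>105)&(h<130)&(s>150)&(v>40)
rackm(blue&(Z>.014)&(Z<.026),'bluetop');rackm(b&(Z>.014)&(Z<.035),'blue all high')
rackm(b&(Z>.014)&(Z<.035)&~blue&(v<60),'black')
rackm(box(300,450,165,245)&(Z>.012)&(Z<.026),'red high')
cr=cv2.resize(p[140:245,110:450],None,fx=2.3,fy=2.3,interpolation=cv2.INTER_CUBIC);cv2.imwrite('pics/crop.png',np.clip(cr[...,::-1]*1.6,0,255).astype(np.uint8))
E
```

```text
white 258 [ 0.5053 -0.1499  0.1024] [ 0.5058 -0.1503] 0.0165 0.1024
yellow 257 [ 0.5164 -0.2044  0.1024] [ 0.5171 -0.2053] 0.0167 0.1024
purple 261 [ 0.5233 -0.2478  0.1023] [ 0.5233 -0.2478] 0.0167 0.1024
green 264 [ 0.5334 -0.2963  0.1023] [ 0.5339 -0.2966] 0.0165 0.1024
tag white [145 145 138] [ 0.4636 -0.1638  0.0172]
tag yellow [138 117  37] [ 0.4746 -0.2115  0.0195]
tag purple [55 17 77] [ 0.4858 -0.2597  0.0198]
tag green [28 81 38] [ 0.4969 -0.3075  0.0211]
bluetop 490 ((0.5365163683891296, 0.1154097318649292), (0.34791237115859985, 0.14454880356788635), 66.42323303222656) [[0.40070000290870667, -0.01510000042617321], [0.5332000255584717, -0.07289999723434448], [0.6722999811172485, 0.2459000051021576], [0.539900004863739, 0.30379998683929443]] [0.0076 0.0166 0.02  ]
blue all high 1025 ((0.5451080799102783, 0.11219526827335358), (0.3475501239299774, 0.16571570932865143), 66.8915786743164) [[0.40070000290870667, -0.01510000042617321], [0.5530999898910522, -0.08020000159740448], [0.6894999742507935, 0.2395000010728836], [0.5371000170707703, 0.304500013589859]] [0.0058 0.0172 0.0203]
black 338 ((0.500731348991394, 0.03955913335084915), (0.2250836193561554, 0.03637682646512985), 19.479433059692383) [[0.3885999917984009, 0.019200000911951065], [0.40070000290870667, -0.01510000042617321], [0.6129000186920166, 0.05990000069141388], [0.6007999777793884, 0.094200000166893]] [0.0047 0.0184 0.0206]
red high 2125 ((0.4897783696651459, -0.1705324351787567), (0.08807922899723053, 0.3472746014595032), 15.588921546936035) [[0.40070000290870667, -0.01510000042617321], [0.49399998784065247, -0.3495999872684479], [0.5788999795913696, -0.32589998841285706], [0.4855000078678131, 0.00860000029206276]] [-0.0002  0.0181  0.0211]
```

View pics/crop.png

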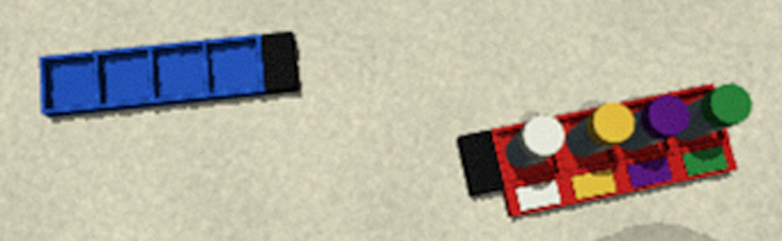

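```bash
cat >> h.py <<'E'
def ray(c,uv,z):
    K=c['intrinsics'];uv=np.asarray(uv,float)
    D=np.c_[(uv[:,0]-K[0,2])/K[0,0],(uv[:,1]-K[1,2])/K[1,1],np.ones(len(uv))]@q2m(c['rotation']).T
    o=np.array(c['origin']);return o+D*((z-o[2])/D[:,2])[:,None]
def tool(dw,dyaw=0):
    "world shift/yaw -> tool translation, dr"
    s=arm.get_state();M=q2m(s['ee_rot']);return (M.T@dw).round(4),-dyaw
E
python3 - <<'E'
from h import *
for n,bx in(('top',(110,255,140,200)),('scene',(270,410,205,255))):
    T=np.load(n+'0.npz');p=T['p'];hsv=cv2.cvtColor(p,cv2.COLOR_RGB2HSV);c=arm.calibration(n)
    u0,u1,v0,v1=bx;h,s,v=[hsv[v0:v1,u0:u1,i] for i in range(3)]
    blue=((h>105)&(h<130)&(s>130)).astype(np.uint8)
    _,lab,st,_=cv2.connectedComponentsWithStats(blue);b=lab==1+st[1:,4].argmax()
    vv,uu=np.nonzero(b);q=ray(c,np.c_[uu+u0,vv+v0],.02)[:,:2]
    r=cv2.minAreaRect((q*1000).astype(np.float32));print(n,b.sum(),r,cv2.boxPoints(r).round(1).tolist())
    Z=T['W'][v0:v1,u0:u1];d=T['d'][v0:v1,u0:u1]
    k=(d>0)&(Z[...,2]>.015)&(Z[...,2]<.03)
    _,lab,st,_=cv2.connectedComponentsWithStats(k.astype(np.uint8));k=lab==1+st[1:,4].argmax()
    r=cv2.minAreaRect((Z[k][:,:2]*1000).astype(np.float32));print(' depth',k.sum(),r,cv2.boxPoints(r).round(1).tolist())
E
```

```text
top 2525 ((566.715087890625, 183.37423706054688), (56.11204147338867, 204.4759979248047), 7.123692512512207) [[526.2000122070312, 281.29998779296875], [551.5999755859375, 78.4000015258789], [607.2000122070312, 85.4000015258789], [581.9000244140625, 288.29998779296875]]
 depth 1008 ((569.6574096679688, 171.8874053955078), (54.82530212402344, 234.21119689941406), 7.296335697174072) [[527.5999755859375, 284.6000061035156], [557.2999877929688, 52.20000076293945], [611.7000122070312, 59.20000076293945], [582.0, 291.5]]
scene 2632 ((572.80615234375, 181.704345703125), (56.519161224365234, 205.78785705566406), 6.787003040313721) [[532.5999755859375, 280.5], [556.9000244140625, 76.19999694824219], [613.0, 82.9000015258789], [588.7000122070312, 287.20001220703125]]
 depth 1101 ((569.9292602539062, 168.46270751953125), (56.3253173828125, 233.90078735351562), 7.05454158782959) [[527.5999755859375, 281.1000061035156], [556.2999877929688, 48.900001525878906], [612.2000122070312, 55.900001525878906], [583.5, 288.0]]
```

Emit:
drive_tool(commands=[{"translation": [0.457,-0.286,0.05],"dr": [0,0,-1.565]},{"translation": [0.457,-0.286,0.05],"dr": [0,0,-1.565]},{"translation": [0.457,-0.286,0.05],"dr": [0,0,-1.565]},{"translation": [0.457,-0.286,0.05],"dr": [0,0,-1.565]},{"translation": [0.457,-0.286,0.05],"dr": [0,0,-1.565]},{"translation": [0.457,-0.286,0.05],"dr": [0,0,-1.565]},{"translation": [0.457,-0.286,0.05],"dr": [0,0,-1.565]},{"translation": [0.457,-0.286,0.05],"dr": [0,0,-1.565]},{"translation": [0.457,-0.286,0.05],"dr": [0,0,-1.565]},{"translation": [0.457,-0.286,0.05],"dr": [0,0,-1.565]},{"translation": [0.457,-0.286,0.05],"dr": [0,0,-1.565]},{"translation": [0.457,-0.286,0.05],"dr": [0,0,-1.565]},{"translation": [0.457,-0.286,0.05],"dr": [0,0,-1.565]},{"translation": [0.457,-0.286,0.05],"dr": [0,0,-1.565]},{"translation": [0.457,-0.286,0.05],"dr": [0,0,-1.565]},{"translation": [0.457,-0.286,0.05],"dr": [0,0,-1.565]},{"translation": [0.457,-0.286,0.05],"dr": [0,0,-1.565]},{"translation": [0.457,-0.286,0.05],"dr": [0,0,-1.565]}], gripper=1, force=30)

```text
clock: 1.65
eef_pos: [0.5051, -0.152, 0.1815]
ee_rot: [0.0, 0.623, 0.782, -0.0]
ft_force: [-0.3, 0.1, 0.2]
grip_width: 0.0852
grip_force: 0.0
```

```bash
python3 - <<'E'
from h import *
s=arm.get_state();M=q2m(s['ee_rot']);print(s['clock'],s['eef_pos'],s['joints'],M.round(3).tolist())
c,p,d=grab('wrist','w0.png');W=cloud(c,d)
cv2.imwrite('pics/w0.png',np.clip(p[...,::-1]*1.5,0,255).astype(np.uint8))
k=(d>0)&(W[...,2]>.098)&(W[...,2]<.108)
n,lab,st,_=cv2.connectedComponentsWithStats(k.astype(np.uint8))
for i in range(1,n):
    if st[i,4]>150:
        (cc,r)=cv2.minEnclosingCircle(W[lab==i][:,:2].astype(np.float32));print(st[i],np.round(cc,4),round(r,4),np.median(p[lab==i],0))
E
```

```text
1.65 [ 0.50509218 -0.15202638  0.1815311 ] [-5.16940170e-01  3.84051654e-01  1.44457475e+00 -1.36696127e-04
  1.31278178e+00 -7.42575953e-01] [[-0.224, 0.975, 0.0], [0.975, 0.224, -0.0], [-0.0, 0.0, -1.0]]
[ 235  178   39   38 1150] [ 0.5063 -0.1512] 0.0168 [85.  88.  83.5]
[234 238  37  35 986] [ 0.5176 -0.2055] 0.0167 [151. 123.  10.]
[232 280  35  33 877] [ 0.5247 -0.2488] 0.0169 [ 79.  24. 112.]
```

View pics/w0.png

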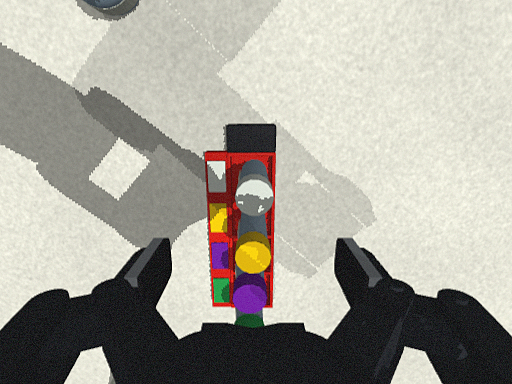

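The wrist view shows white (255,195), yellow (252,255) and purple (249,294). The fingers straddle the row, clear of it on both sides. I'll descend on white.

Emit:
drive_tool(commands=[{"translation": [0.001,0.001,0.03],"dr": [0,0,0]},{"translation": [0.001,0.001,0.065],"dr": [0,0,0]},{"translation": [0.001,0.001,0.1],"dr": [0,0,0]},{"translation": [0.001,0.001,0.125],"dr": [0,0,0]},{"translation": [0.001,0.001,0.134],"dr": [0,0,0]},{"translation": [0.001,0.001,0.134],"dr": [0,0,0]},{"translation": [0.001,0.001,0.134],"dr": [0,0,0]}])

```text
clock: 2.28
eef_pos: [0.5068, -0.1504, 0.0483]
ee_rot: [0.001, 0.622, 0.783, 0.0]
ft_force: [1.0, -0.6, 0.7]
grip_width: 0.0855
grip_force: 0.0
```

Emit:
drive_tool(commands=[{"translation": [0,0,0],"dr": [0,0,0]},{"translation": [0,0,0],"dr": [0,0,0]},{"translation": [0,0,0],"dr": [0,0,0]},{"translation": [0,0,0],"dr": [0,0,0]},{"translation": [0,0,0],"dr": [0,0,0]},{"translation": [0,0,0],"dr": [0,0,0]},{"translation": [0,0,0],"dr": [0,0,0]},{"translation": [0,0,0],"dr": [0,0,0]},{"translation": [0,0,0],"dr": [0,0,0]},{"translation": [0,0,0],"dr": [0,0,0]}], gripper=0, force=30)

```text
clock: 3.12
eef_pos: [0.5068, -0.1499, 0.048]
ee_rot: [0.001, 0.622, 0.783, 0.0]
ft_force: [-1.0, -0.7, 7.0]
grip_width: 0.031
grip_force: 29.0
```

Emit:
drive_tool(commands=[{"translation": [0,0,-0.015],"dr": [0,0,0]},{"translation": [0,0,-0.045],"dr": [0,0,0]},{"translation": [0,0,-0.08],"dr": [0,0,0]},{"translation": [0,0,-0.115],"dr": [0,0,0]},{"translation": [0,0,-0.135],"dr": [0,0,0]},{"translation": [0,0,-0.14],"dr": [0,0,0]},{"translation": [0,0,-0.14],"dr": [0,0,0]}])

```text
clock: 3.7
eef_pos: [0.5068, -0.1498, 0.1883]
ee_rot: [0.001, 0.622, 0.783, 0.0]
ft_force: [-0.4, 0.3, -1.4]
grip_width: 0.0311
grip_force: 30.0
```

```bash
python3 - <<'E'
from h import *
s=arm.get_state();print(s['eef_pos'],s['ft_force'],s['grip_width'])
print(tool(np.array([.5603,.2579,s['eef_pos'][2]])-s['eef_pos']))
c,p,d=grab('scene','s1.png')
c,p,d=grab('wrist','w1.png')
cv2.imwrite('pics/j1.png',np.hstack([cv2.imread('pics/s1.png')[:300,80:480],cv2.imread('pics/w1.png')[84:,56:456]]))
E
```

```text
[ 0.50675627 -0.14981241  0.18827069] [-0.4211704   0.2810789  -1.36478695] 0.03109977820368682
(array([ 0.385 ,  0.1444, -0.0004]), 0)
```

View pics/j1.png

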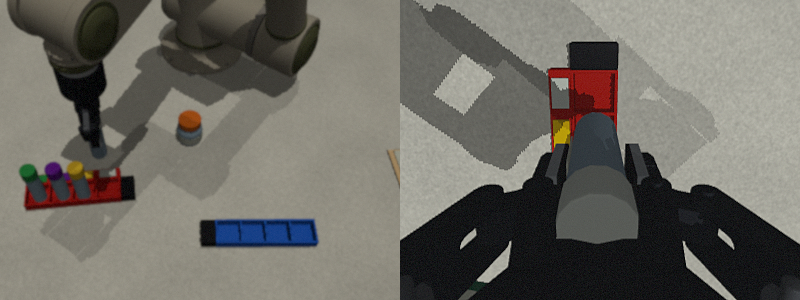

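White is held upright: in the left half it hangs at (98,150), and its red compartment is empty. Next I'll carry it over the far blue compartment.

Emit:
drive_tool(commands=[{"translation": [0.02,0.007,0],"dr": [0,0,0.105]},{"translation": [0.05,0.019,0],"dr": [0,0,0.105]},{"translation": [0.085,0.032,0],"dr": [0,0,0.105]},{"translation": [0.12,0.045,0],"dr": [0,0,0.105]},{"translation": [0.155,0.058,0],"dr": [0,0,0.105]},{"translation": [0.19,0.071,0],"dr": [0,0,0.105]},{"translation": [0.225,0.084,0],"dr": [0,0,0.105]},{"translation": [0.26,0.097,0],"dr": [0,0,0.105]},{"translation": [0.295,0.11,0],"dr": [0,0,0.105]},{"translation": [0.33,0.123,0],"dr": [0,0,0.105]},{"translation": [0.36,0.135,0],"dr": [0,0,0.105]},{"translation": [0.38,0.142,0],"dr": [0,0,0.105]},{"translation": [0.385,0.144,0],"dr": [0,0,0.105]},{"translation": [0.385,0.144,0],"dr": [0,0,0.105]},{"translation": [0.385,0.144,0],"dr": [0,0,0.105]}])

```text
clock: 5.05
eef_pos: [0.5593, 0.2572, 0.1859]
ee_rot: [-0.001, 0.662, 0.749, -0.001]
ft_force: [0.6, 0.4, -0.8]
grip_width: 0.0314
grip_force: 30.0
```

```bash
python3 - <<'E'
from h import *
s=arm.get_state();print(s['eef_pos'],s['ft_force'])
print(tool(np.array([.5603,.2579,.0485])-s['eef_pos']))
c,p,d=grab('wrist','w2.png');W=cloud(c,d)
k=(d>0)&(W[...,2]>.09)&(W[...,2]<.16)&(np.hypot(W[...,0]-.56,W[...,1]-.258)<.03)
P=W[k];print(k.sum(),P[:,2].min() if k.any() else 0)
foot=P[P[:,2]<.15];print(len(foot),foot.mean(0) if len(foot) else '')
E
```

```text
[0.55934872 0.25715123 0.18592252] [ 0.57349341  0.42494465 -0.82541484]
(array([0.0007, 0.0014, 0.1374]), 0)
341 0.14121107636091024
143 [0.55694578 0.26793137 0.14588749]
```

View pics/w2.png

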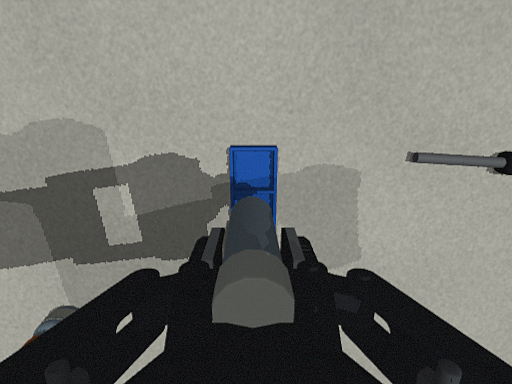

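The wrist view shows the blue rack's far end at (254,146) and the first divider at (254,190), with the tube in front of them. I'll check numerically where the divider lies.

```bash
python3 - <<'E'
from h import *
c=arm.calibration('wrist')
print(ray(c,[[231,146],[277,146],[254,146],[254,190],[231,190]],.02).round(4))
u=np.array([.123,-.992]);o=np.array([.5695,.1835]);print([(o+u*y).round(4) for y in(-102,-50)] if 0 else [(o+u*y/1000).round(4) for y in(-102,-50)])
E
```

```text
[[0.5323 0.285  0.02  ]
 [0.5827 0.2912 0.02  ]
 [0.5575 0.2881 0.02  ]
 [0.5637 0.2378 0.02  ]
 [0.5374 0.2345 0.02  ]]
[array([0.557 , 0.2847]), array([0.5634, 0.2331])]
```

Emit:
drive_tool(commands=[{"translation": [0.003,0.0015,0.02],"dr": [0,0,0]},{"translation": [0.003,0.0015,0.05],"dr": [0,0,0]},{"translation": [0.003,0.0015,0.08],"dr": [0,0,0]},{"translation": [0.003,0.0015,0.11],"dr": [0,0,0]},{"translation": [0.003,0.0015,0.125],"dr": [0,0,0]},{"translation": [0.003,0.0015,0.131],"dr": [0,0,0]},{"translation": [0.003,0.0015,0.134],"dr": [0,0,0]},{"translation": [0.003,0.0015,0.136],"dr": [0,0,0]},{"translation": [0.003,0.0015,0.136],"dr": [0,0,0]},{"translation": [0.003,0.0015,0.136],"dr": [0,0,0]}])

```text
clock: 5.93
eef_pos: [0.5614, 0.2609, 0.0525]
ee_rot: [0.001, 0.662, 0.749, 0.001]
ft_force: [0.9, -0.6, -1.6]
grip_width: 0.0312
grip_force: 30.0
```

Emit:
drive_tool(commands=[{"translation": [0,0,0.0015],"dr": [0,0,0]},{"translation": [0,0,0.003],"dr": [0,0,0]},{"translation": [0,0,0.0035],"dr": [0,0,0]},{"translation": [0,0,0.004],"dr": [0,0,0]},{"translation": [0,0,0.004],"dr": [0,0,0]},{"translation": [0,0,0.004],"dr": [0,0,0]}])

```text
clock: 6.43
eef_pos: [0.5611, 0.2612, 0.0481]
ee_rot: [0.0, 0.662, 0.749, 0.001]
ft_force: [-1.7, 0.4, 6.3]
grip_width: 0.0314
grip_force: 29.6
```

Contact is 6 N at the expected height, so I'll release and rise.

Emit:
drive_tool(commands=[{"translation": [0,0,0],"dr": [0,0,0]},{"translation": [0,0,0],"dr": [0,0,0]},{"translation": [0,0,0],"dr": [0,0,0]},{"translation": [0,0,0],"dr": [0,0,0]},{"translation": [0,0,0],"dr": [0,0,0]},{"translation": [0,0,0],"dr": [0,0,0]},{"translation": [0,0,0],"dr": [0,0,0]},{"translation": [0,0,0],"dr": [0,0,0]},{"translation": [0,0,-0.03],"dr": [0,0,0]},{"translation": [0,0,-0.07],"dr": [0,0,0]},{"translation": [0,0,-0.11],"dr": [0,0,0]},{"translation": [0,0,-0.135],"dr": [0,0,0]},{"translation": [0,0,-0.14],"dr": [0,0,0]},{"translation": [0,0,-0.14],"dr": [0,0,0]}], gripper=1)

```text
clock: 7.6
eef_pos: [0.5614, 0.2612, 0.1892]
ee_rot: [0.001, 0.662, 0.749, 0.002]
ft_force: [0.3, -0.3, -1.2]
grip_width: 0.0853
grip_force: 0.0
```

```bash
cat >> h.py <<'E'
B={'white':-.075,'yellow':-.025,'purple':.025,'green':.075}
def blue(n): return np.array([.5695,.186])+np.array([.123,-.992])*B[n]
def capsat(name):
    c,p,d=grab(name);W=cloud(c,d);hsv=cv2.cvtColor(p,cv2.COLOR_RGB2HSV)
    k=(d>0)&(W[...,2]>.097)&(W[...,2]<.109)
    n,lab,st,_=cv2.connectedComponentsWithStats(k.astype(np.uint8))
    for i in range(1,n):
        if st[i,4]>100:
            (cc,r)=cv2.minEnclosingCircle(W[lab==i][:,:2].astype(np.float32))
            if r<.022: print(name,np.round(cc,4),round(r,4),np.median(p[lab==i],0),np.median(W[lab==i][:,2]).round(4))
E
python3 - <<'E'
from h import *
capsat('top');capsat('wrist')
s=arm.get_state();print(s['eef_pos'],tool(np.array([.5175,-.2053,.188])-s['eef_pos']))
E
```

```text
top [0.8149 0.012 ] 0.0141 [8. 8. 8.] 0.1076
top [0.5597 0.2604] 0.0166 [103. 105.  93.] 0.1023
top [ 0.5339 -0.2971] 0.0166 [28. 86. 38.] 0.1024
top [ 0.5237 -0.2482] 0.0168 [57. 16. 82.] 0.1024
top [ 0.5166 -0.2048] 0.0162 [151. 127.  42.] 0.1024
wrist [0.5607 0.2601] 0.0166 [135.5 140.  133. ] 0.1029
[0.56028978 0.26087896 0.1859573 ] (array([-0.4574, -0.0997, -0.0017]), 0)
```

Emit:
drive_tool(commands=[{"translation": [-0.457,-0.0995,0],"dr": [0,0,-0.105]},{"translation": [-0.457,-0.0995,0],"dr": [0,0,-0.105]},{"translation": [-0.457,-0.0995,0],"dr": [0,0,-0.105]},{"translation": [-0.457,-0.0995,0],"dr": [0,0,-0.105]},{"translation": [-0.457,-0.0995,0],"dr": [0,0,-0.105]},{"translation": [-0.457,-0.0995,0],"dr": [0,0,-0.105]},{"translation": [-0.457,-0.0995,0],"dr": [0,0,-0.105]},{"translation": [-0.457,-0.0995,0],"dr": [0,0,-0.105]},{"translation": [-0.457,-0.0995,0],"dr": [0,0,-0.105]},{"translation": [-0.457,-0.0995,0],"dr": [0,0,-0.105]},{"translation": [-0.457,-0.0995,0],"dr": [0,0,-0.105]},{"translation": [-0.457,-0.0995,0],"dr": [0,0,-0.105]},{"translation": [-0.457,-0.0995,0],"dr": [0,0,-0.105]},{"translation": [-0.457,-0.0995,0],"dr": [0,0,-0.105]},{"translation": [-0.457,-0.0995,0],"dr": [0,0,-0.105]}])

```text
clock: 8.95
eef_pos: [0.5181, -0.2032, 0.1865]
ee_rot: [-0.001, 0.622, 0.783, 0.0]
ft_force: [-0.6, -0.0, 0.3]
grip_width: 0.0857
grip_force: 0.0
```

```bash
python3 - <<'E'
from h import *
capsat('wrist')
s=arm.get_state();print(s['eef_pos'],tool(np.array([.5175,-.2053,.048])-s['eef_pos']))
E
```

```text
wrist [ 0.5177 -0.2058] 0.0166 [85. 70. 10.] 0.1029
wrist [ 0.5245 -0.2491] 0.0167 [ 72.  23. 101.] 0.1029
wrist [ 0.5347 -0.2976] 0.0168 [ 27. 109.  51.] 0.1028
[ 0.51822311 -0.20299644  0.18682579] (array([-0.0022, -0.0011,  0.1388]), 0)
```

Emit:
drive_tool(commands=[{"translation": [-0.0025,-0.001,0.03],"dr": [0,0,0]},{"translation": [-0.0025,-0.001,0.065],"dr": [0,0,0]},{"translation": [-0.0025,-0.001,0.1],"dr": [0,0,0]},{"translation": [-0.0025,-0.001,0.128],"dr": [0,0,0]},{"translation": [-0.0025,-0.001,0.139],"dr": [0,0,0]},{"translation": [-0.0025,-0.001,0.139],"dr": [0,0,0]},{"translation": [-0.0025,-0.001,0.139],"dr": [0,0,0]}])

```text
clock: 9.58
eef_pos: [0.5181, -0.2063, 0.0484]
ee_rot: [-0.0, 0.621, 0.783, 0.0]
ft_force: [-0.3, 0.7, 0.3]
grip_width: 0.0855
grip_force: 0.0
```

Emit:
drive_tool(commands=[{"translation": [0,0,0],"dr": [0,0,0]},{"translation": [0,0,0],"dr": [0,0,0]},{"translation": [0,0,0],"dr": [0,0,0]},{"translation": [0,0,0],"dr": [0,0,0]},{"translation": [0,0,0],"dr": [0,0,0]},{"translation": [0,0,0],"dr": [0,0,0]},{"translation": [0,0,0],"dr": [0,0,0]},{"translation": [0,0,0],"dr": [0,0,0]},{"translation": [0,0,0],"dr": [0,0,0]},{"translation": [0,0,0],"dr": [0,0,0]}], gripper=0, force=30)

```text
clock: 10.42
eef_pos: [0.5181, -0.2077, 0.049]
ee_rot: [0.001, 0.622, 0.783, 0.0]
ft_force: [-1.0, -0.2, 5.8]
grip_width: 0.0315
grip_force: 29.2
```

Emit:
drive_tool(commands=[{"translation": [0,0,-0.015],"dr": [0,0,0]},{"translation": [0,0,-0.045],"dr": [0,0,0]},{"translation": [0,0,-0.08],"dr": [0,0,0]},{"translation": [0,0,-0.115],"dr": [0,0,0]},{"translation": [0,0,-0.135],"dr": [0,0,0]},{"translation": [0,0,-0.14],"dr": [0,0,0]},{"translation": [0,0,-0.14],"dr": [0,0,0]}])

```text
clock: 11.0
eef_pos: [0.518, -0.2076, 0.1893]
ee_rot: [0.001, 0.622, 0.783, 0.0]
ft_force: [0.7, 0.3, -1.0]
grip_width: 0.0318
grip_force: 29.9
```

```bash
python3 - <<'E'
from h import *
s=arm.get_state();print(s['eef_pos'],s['grip_width'],tool(np.r_[blue('yellow'),.188]-s['eef_pos']))
E
```

```text
[ 0.51800935 -0.20755679  0.18933043] 0.031828889162124674 (array([0.3966, 0.1417, 0.0009]), 0)
```

Emit:
drive_tool(commands=[{"translation": [0.02,0.007,0],"dr": [0,0,0.105]},{"translation": [0.05,0.018,0],"dr": [0,0,0.105]},{"translation": [0.085,0.03,0],"dr": [0,0,0.105]},{"translation": [0.12,0.043,0],"dr": [0,0,0.105]},{"translation": [0.155,0.055,0],"dr": [0,0,0.105]},{"translation": [0.19,0.068,0],"dr": [0,0,0.105]},{"translation": [0.225,0.08,0],"dr": [0,0,0.105]},{"translation": [0.26,0.093,0],"dr": [0,0,0.105]},{"translation": [0.295,0.105,0],"dr": [0,0,0.105]},{"translation": [0.33,0.118,0],"dr": [0,0,0.105]},{"translation": [0.365,0.13,0],"dr": [0,0,0.105]},{"translation": [0.39,0.139,0],"dr": [0,0,0.105]},{"translation": [0.396,0.1415,0],"dr": [0,0,0.105]},{"translation": [0.396,0.1415,0],"dr": [0,0,0.105]},{"translation": [0.396,0.1415,0],"dr": [0,0,0.105]}])

```text
clock: 12.25
eef_pos: [0.5656, 0.2097, 0.1868]
ee_rot: [-0.001, 0.662, 0.749, -0.001]
ft_force: [-0.8, -0.8, -0.5]
grip_width: 0.031
grip_force: 29.9
```

Emit:
drive_tool(commands=[{"translation": [0,0,0.02],"dr": [0,0,0]},{"translation": [0,0,0.05],"dr": [0,0,0]},{"translation": [0,0,0.08],"dr": [0,0,0]},{"translation": [0,0,0.11],"dr": [0,0,0]},{"translation": [0,0,0.125],"dr": [0,0,0]},{"translation": [0,0,0.132],"dr": [0,0,0]},{"translation": [0,0,0.135],"dr": [0,0,0]},{"translation": [0,0,0.1365],"dr": [0,0,0]},{"translation": [0,0,0.138],"dr": [0,0,0]},{"translation": [0,0,0.139],"dr": [0,0,0]},{"translation": [0,0,0.139],"dr": [0,0,0]},{"translation": [0,0,0.139],"dr": [0,0,0]}])

```text
clock: 13.25
eef_pos: [0.5663, 0.2104, 0.0499]
ee_rot: [0.0, 0.662, 0.749, 0.0]
ft_force: [0.1, 0.2, 0.1]
grip_width: 0.0311
grip_force: 29.9
```

Emit:
drive_tool(commands=[{"translation": [0,0,0.0007],"dr": [0,0,0]},{"translation": [0,0,0.0012],"dr": [0,0,0]},{"translation": [0,0,0.0012],"dr": [0,0,0]},{"translation": [0,0,0.0012],"dr": [0,0,0]}])

```text
clock: 13.58
eef_pos: [0.5665, 0.2105, 0.0491]
ee_rot: [0.001, 0.662, 0.749, 0.001]
ft_force: [-1.1, -0.2, 5.2]
grip_width: 0.0316
grip_force: 29.7
```

Emit:
drive_tool(commands=[{"translation": [0,0,0],"dr": [0,0,0]},{"translation": [0,0,0],"dr": [0,0,0]},{"translation": [0,0,0],"dr": [0,0,0]},{"translation": [0,0,0],"dr": [0,0,0]},{"translation": [0,0,0],"dr": [0,0,0]},{"translation": [0,0,0],"dr": [0,0,0]},{"translation": [0,0,0],"dr": [0,0,0]},{"translation": [0,0,0],"dr": [0,0,0]},{"translation": [0,0,-0.03],"dr": [0,0,0]},{"translation": [0,0,-0.07],"dr": [0,0,0]},{"translation": [0,0,-0.11],"dr": [0,0,0]},{"translation": [0,0,-0.135],"dr": [0,0,0]},{"translation": [0,0,-0.14],"dr": [0,0,0]},{"translation": [0,0,-0.14],"dr": [0,0,0]}], gripper=1)

```text
clock: 14.75
eef_pos: [0.5666, 0.2105, 0.1899]
ee_rot: [0.001, 0.662, 0.749, 0.001]
ft_force: [-0.4, 0.4, -0.7]
grip_width: 0.0855
grip_force: 0.0
```

```bash
python3 - <<'E'
from h import *
capsat('top')
s=arm.get_state();print(s['eef_pos'],tool(np.array([.5243,-.2487,.188])-s['eef_pos']))
E
```

```text
top [0.8157 0.0109] 0.0148 [9.  9.5 9. ] 0.1078
top [0.5654 0.212 ] 0.0165 [144.5 115.   38. ] 0.1023
top [ 0.5338 -0.2966] 0.0164 [31. 94. 42.] 0.1024
top [ 0.5236 -0.2482] 0.0165 [63. 18. 90.] 0.1025
[0.56593073 0.21029366 0.1878977 ] (array([-4.504e-01, -9.760e-02, -1.000e-04]), 0)
```

Emit:
drive_tool(commands=[{"translation": [-0.45,-0.0975,0],"dr": [0,0,-0.105]},{"translation": [-0.45,-0.0975,0],"dr": [0,0,-0.105]},{"translation": [-0.45,-0.0975,0],"dr": [0,0,-0.105]},{"translation": [-0.45,-0.0975,0],"dr": [0,0,-0.105]},{"translation": [-0.45,-0.0975,0],"dr": [0,0,-0.105]},{"translation": [-0.45,-0.0975,0],"dr": [0,0,-0.105]},{"translation": [-0.45,-0.0975,0],"dr": [0,0,-0.105]},{"translation": [-0.45,-0.0975,0],"dr": [0,0,-0.105]},{"translation": [-0.45,-0.0975,0],"dr": [0,0,-0.105]},{"translation": [-0.45,-0.0975,0],"dr": [0,0,-0.105]},{"translation": [-0.45,-0.0975,0],"dr": [0,0,-0.105]},{"translation": [-0.45,-0.0975,0],"dr": [0,0,-0.105]},{"translation": [-0.45,-0.0975,0],"dr": [0,0,-0.105]},{"translation": [-0.45,-0.0975,0],"dr": [0,0,-0.105]},{"translation": [-0.45,-0.0975,0],"dr": [0,0,-0.105]}])

```text
clock: 16.05
eef_pos: [0.5245, -0.2467, 0.1872]
ee_rot: [-0.001, 0.622, 0.783, 0.0]
ft_force: [-0.0, -0.2, -1.0]
grip_width: 0.0855
grip_force: 0.0
```

```bash
python3 - <<'E'
from h import *
capsat('wrist');capsat('top')
s=arm.get_state();print(s['eef_pos'],tool(np.array([.5243,-.2487,.048])-s['eef_pos']))
E
```

```text
wrist [ 0.5248 -0.2491] 0.0166 [42. 19. 57.] 0.103
wrist [ 0.535  -0.2978] 0.0167 [25. 94. 45.] 0.1029
top [0.815  0.0108] 0.0143 [9. 9. 9.] 0.1078
top [0.5659 0.212 ] 0.0168 [164. 141.  48.] 0.1024
top [0.5593 0.2606] 0.0169 [167. 169. 159.] 0.1024
[ 0.52473478 -0.24672389  0.1878546 ] (array([-0.0019, -0.0008,  0.1399]), 0)
```

White and yellow are standing. Next is purple (descent of 0.140).

Emit:
drive_tool(commands=[{"translation": [-0.002,0,0.03],"dr": [0,0,0]},{"translation": [-0.002,0,0.065],"dr": [0,0,0]},{"translation": [-0.002,0,0.1],"dr": [0,0,0]},{"translation": [-0.002,0,0.128],"dr": [0,0,0]},{"translation": [-0.002,0,0.14],"dr": [0,0,0]},{"translation": [-0.002,0,0.14],"dr": [0,0,0]},{"translation": [-0.002,0,0.14],"dr": [0,0,0]}])

```text
clock: 16.73
eef_pos: [0.5253, -0.2494, 0.0483]
ee_rot: [-0.0, 0.622, 0.783, 0.0]
ft_force: [0.9, -1.2, 0.4]
grip_width: 0.0851
grip_force: 0.0
```

Emit:
drive_tool(commands=[{"translation": [0,0,0],"dr": [0,0,0]},{"translation": [0,0,0],"dr": [0,0,0]},{"translation": [0,0,0],"dr": [0,0,0]},{"translation": [0,0,0],"dr": [0,0,0]},{"translation": [0,0,0],"dr": [0,0,0]},{"translation": [0,0,0],"dr": [0,0,0]},{"translation": [0,0,0],"dr": [0,0,0]},{"translation": [0,0,0],"dr": [0,0,0]},{"translation": [0,0,0],"dr": [0,0,0]},{"translation": [0,0,0],"dr": [0,0,0]}], gripper=0, force=30)

```text
clock: 17.57
eef_pos: [0.5253, -0.2505, 0.0489]
ee_rot: [0.001, 0.622, 0.783, -0.0]
ft_force: [-1.0, 0.4, 5.4]
grip_width: 0.0316
grip_force: 29.2
```

Emit:
drive_tool(commands=[{"translation": [0,0,-0.015],"dr": [0,0,0]},{"translation": [0,0,-0.045],"dr": [0,0,0]},{"translation": [0,0,-0.08],"dr": [0,0,0]},{"translation": [0,0,-0.115],"dr": [0,0,0]},{"translation": [0,0,-0.135],"dr": [0,0,0]},{"translation": [0,0,-0.14],"dr": [0,0,0]},{"translation": [0,0,-0.14],"dr": [0,0,0]}])

```text
clock: 18.15
eef_pos: [0.5252, -0.2503, 0.1891]
ee_rot: [0.001, 0.622, 0.783, 0.0]
ft_force: [-0.6, -0.2, -0.7]
grip_width: 0.0315
grip_force: 29.9
```

```bash
python3 - <<'E'
from h import *
s=arm.get_state();print(s['eef_pos'],s['grip_width'],tool(np.r_[blue('purple'),.188]-s['eef_pos']))
E
```

```text
[ 0.52524774 -0.25034876  0.18913079] 0.03147827594731164 (array([0.3902, 0.1391, 0.0006]), 0)
```

Emit:
drive_tool(commands=[{"translation": [0.02,0.007,0],"dr": [0,0,0.105]},{"translation": [0.05,0.018,0],"dr": [0,0,0.105]},{"translation": [0.085,0.03,0],"dr": [0,0,0.105]},{"translation": [0.12,0.043,0],"dr": [0,0,0.105]},{"translation": [0.155,0.055,0],"dr": [0,0,0.105]},{"translation": [0.19,0.068,0],"dr": [0,0,0.105]},{"translation": [0.225,0.08,0],"dr": [0,0,0.105]},{"translation": [0.26,0.093,0],"dr": [0,0,0.105]},{"translation": [0.295,0.105,0],"dr": [0,0,0.105]},{"translation": [0.33,0.118,0],"dr": [0,0,0.105]},{"translation": [0.365,0.13,0],"dr": [0,0,0.105]},{"translation": [0.385,0.137,0],"dr": [0,0,0.105]},{"translation": [0.39,0.139,0],"dr": [0,0,0.105]},{"translation": [0.39,0.139,0],"dr": [0,0,0.105]},{"translation": [0.39,0.139,0],"dr": [0,0,0.105]}])

```text
clock: 19.4
eef_pos: [0.5718, 0.1604, 0.1867]
ee_rot: [-0.001, 0.662, 0.749, -0.001]
ft_force: [0.0, -0.9, -0.7]
grip_width: 0.0311
grip_force: 29.9
```

Emit:
drive_tool(commands=[{"translation": [0,0,0.02],"dr": [0,0,0]},{"translation": [0,0,0.05],"dr": [0,0,0]},{"translation": [0,0,0.08],"dr": [0,0,0]},{"translation": [0,0,0.11],"dr": [0,0,0]},{"translation": [0,0,0.125],"dr": [0,0,0]},{"translation": [0,0,0.132],"dr": [0,0,0]},{"translation": [0,0,0.135],"dr": [0,0,0]},{"translation": [0,0,0.1365],"dr": [0,0,0]},{"translation": [0,0,0.138],"dr": [0,0,0]},{"translation": [0,0,0.139],"dr": [0,0,0]},{"translation": [0,0,0.14],"dr": [0,0,0]},{"translation": [0,0,0.14],"dr": [0,0,0]},{"translation": [0,0,0.14],"dr": [0,0,0]}])

```text
clock: 20.48
eef_pos: [0.5726, 0.1612, 0.0489]
ee_rot: [0.001, 0.662, 0.749, 0.001]
ft_force: [-0.4, -0.6, 4.5]
grip_width: 0.0314
grip_force: 29.7
```

Emit:
drive_tool(commands=[{"translation": [0,0,0],"dr": [0,0,0]},{"translation": [0,0,0],"dr": [0,0,0]},{"translation": [0,0,0],"dr": [0,0,0]},{"translation": [0,0,0],"dr": [0,0,0]},{"translation": [0,0,0],"dr": [0,0,0]},{"translation": [0,0,0],"dr": [0,0,0]},{"translation": [0,0,0],"dr": [0,0,0]},{"translation": [0,0,0],"dr": [0,0,0]},{"translation": [0,0,-0.03],"dr": [0,0,0]},{"translation": [0,0,-0.07],"dr": [0,0,0]},{"translation": [0,0,-0.11],"dr": [0,0,0]},{"translation": [0,0,-0.135],"dr": [0,0,0]},{"translation": [0,0,-0.14],"dr": [0,0,0]},{"translation": [0,0,-0.14],"dr": [0,0,0]}], gripper=1)

```text
clock: 21.65
eef_pos: [0.5728, 0.1612, 0.1899]
ee_rot: [0.001, 0.662, 0.749, 0.001]
ft_force: [0.4, -0.3, 0.3]
grip_width: 0.0856
grip_force: 0.0
```

```bash
python3 - <<'E'
from h import *
capsat('top')
s=arm.get_state();print(s['eef_pos'],tool(np.array([.5343,-.2972,.188])-s['eef_pos']))
E
```

```text
top [0.8147 0.0115] 0.0139 [11. 10. 10.] 0.1076
top [0.571  0.1627] 0.0166 [56. 18. 82.] 0.1022
top [ 0.5339 -0.2972] 0.0163 [ 33. 100.  44.] 0.1026
[0.5720705  0.16114325 0.1879262 ] (array([-4.502e-01, -9.370e-02, -1.000e-04]), 0)
```

Emit:
drive_tool(commands=[{"translation": [-0.4515,-0.094,0],"dr": [0,0,-0.105]},{"translation": [-0.4515,-0.094,0],"dr": [0,0,-0.105]},{"translation": [-0.4515,-0.094,0],"dr": [0,0,-0.105]},{"translation": [-0.4515,-0.094,0],"dr": [0,0,-0.105]},{"translation": [-0.4515,-0.094,0],"dr": [0,0,-0.105]},{"translation": [-0.4515,-0.094,0],"dr": [0,0,-0.105]},{"translation": [-0.4515,-0.094,0],"dr": [0,0,-0.105]},{"translation": [-0.4515,-0.094,0],"dr": [0,0,-0.105]},{"translation": [-0.4515,-0.094,0],"dr": [0,0,-0.105]},{"translation": [-0.4515,-0.094,0],"dr": [0,0,-0.105]},{"translation": [-0.4515,-0.094,0],"dr": [0,0,-0.105]},{"translation": [-0.4515,-0.094,0],"dr": [0,0,-0.105]},{"translation": [-0.4515,-0.094,0],"dr": [0,0,-0.105]},{"translation": [-0.4515,-0.094,0],"dr": [0,0,-0.105]},{"translation": [-0.4515,-0.094,0],"dr": [0,0,-0.105]}])

```text
clock: 22.95
eef_pos: [0.5343, -0.2969, 0.1872]
ee_rot: [-0.001, 0.622, 0.783, 0.0]
ft_force: [-0.2, 1.0, 0.0]
grip_width: 0.0857
grip_force: 0.0
```

```bash
python3 - <<'E'
from h import *
capsat('wrist');capsat('top')
s=arm.get_state();print(s['eef_pos'],tool(np.array([.5345,-.2974,.048])-s['eef_pos']))
E
```

```text
wrist [ 0.5351 -0.2976] 0.0167 [21. 56. 32.] 0.103
top [0.8153 0.0119] 0.0143 [11. 10. 10.] 0.1076
top [0.5712 0.1622] 0.0166 [71. 23. 98.] 0.1023
top [0.565  0.2122] 0.017 [166. 143.  49.] 0.1023
top [0.5594 0.2605] 0.017 [169. 171. 162.] 0.1023
top [ 0.5334 -0.2972] 0.0167 [15. 47. 20.] 0.1022
[ 0.53459465 -0.29693672  0.18790928] (array([-5.000e-04, -1.000e-04,  1.399e-01]), 0)
```

Emit:
drive_tool(commands=[{"translation": [0,0,0.03],"dr": [0,0,0]},{"translation": [0,0,0.065],"dr": [0,0,0]},{"translation": [0,0,0.1],"dr": [0,0,0]},{"translation": [0,0,0.128],"dr": [0,0,0]},{"translation": [0,0,0.14],"dr": [0,0,0]},{"translation": [0,0,0.14],"dr": [0,0,0]},{"translation": [0,0,0.14],"dr": [0,0,0]}])

```text
clock: 23.63
eef_pos: [0.5347, -0.2977, 0.0483]
ee_rot: [-0.0, 0.622, 0.783, 0.0]
ft_force: [0.4, -0.1, -0.3]
grip_width: 0.0854
grip_force: 0.0
```

Emit:
drive_tool(commands=[{"translation": [0,0,0],"dr": [0,0,0]},{"translation": [0,0,0],"dr": [0,0,0]},{"translation": [0,0,0],"dr": [0,0,0]},{"translation": [0,0,0],"dr": [0,0,0]},{"translation": [0,0,0],"dr": [0,0,0]},{"translation": [0,0,0],"dr": [0,0,0]},{"translation": [0,0,0],"dr": [0,0,0]},{"translation": [0,0,0],"dr": [0,0,0]},{"translation": [0,0,0],"dr": [0,0,0]},{"translation": [0,0,0],"dr": [0,0,0]}], gripper=0, force=30)

```text
clock: 24.47
eef_pos: [0.5346, -0.2987, 0.049]
ee_rot: [0.001, 0.622, 0.783, -0.0]
ft_force: [-1.4, 0.2, 6.1]
grip_width: 0.0314
grip_force: 29.2
```

Emit:
drive_tool(commands=[{"translation": [0,0,-0.015],"dr": [0,0,0]},{"translation": [0,0,-0.045],"dr": [0,0,0]},{"translation": [0,0,-0.08],"dr": [0,0,0]},{"translation": [0,0,-0.115],"dr": [0,0,0]},{"translation": [0,0,-0.135],"dr": [0,0,0]},{"translation": [0,0,-0.14],"dr": [0,0,0]},{"translation": [0,0,-0.14],"dr": [0,0,0]}])

```text
clock: 25.05
eef_pos: [0.5345, -0.2987, 0.1891]
ee_rot: [0.001, 0.622, 0.783, -0.0]
ft_force: [-0.4, 0.5, -1.2]
grip_width: 0.0312
grip_force: 29.9
```

```bash
python3 - <<'E'
from h import *
s=arm.get_state();print(s['eef_pos'],s['grip_width'],tool(np.r_[blue('green'),.188]-s['eef_pos']))
E
```

```text
[ 0.53452811 -0.29866752  0.18905072] 0.031167826582576844 (array([0.3897, 0.1358, 0.0005]), 0)
```

Emit:
drive_tool(commands=[{"translation": [0.02,0.007,0],"dr": [0,0,0.105]},{"translation": [0.05,0.017,0],"dr": [0,0,0.105]},{"translation": [0.085,0.03,0],"dr": [0,0,0.105]},{"translation": [0.12,0.042,0],"dr": [0,0,0.105]},{"translation": [0.155,0.054,0],"dr": [0,0,0.105]},{"translation": [0.19,0.066,0],"dr": [0,0,0.105]},{"translation": [0.225,0.078,0],"dr": [0,0,0.105]},{"translation": [0.26,0.09,0],"dr": [0,0,0.105]},{"translation": [0.295,0.103,0],"dr": [0,0,0.105]},{"translation": [0.33,0.115,0],"dr": [0,0,0.105]},{"translation": [0.365,0.127,0],"dr": [0,0,0.105]},{"translation": [0.385,0.134,0],"dr": [0,0,0.105]},{"translation": [0.39,0.136,0],"dr": [0,0,0.105]},{"translation": [0.39,0.136,0],"dr": [0,0,0.105]},{"translation": [0.39,0.136,0],"dr": [0,0,0.105]}])

```text
clock: 26.3
eef_pos: [0.5783, 0.1115, 0.1867]
ee_rot: [-0.001, 0.662, 0.749, -0.001]
ft_force: [0.5, -0.1, -1.2]
grip_width: 0.0315
grip_force: 29.9
```

Emit:
drive_tool(commands=[{"translation": [0,0,0.02],"dr": [0,0,0]},{"translation": [0,0,0.05],"dr": [0,0,0]},{"translation": [0,0,0.08],"dr": [0,0,0]},{"translation": [0,0,0.11],"dr": [0,0,0]},{"translation": [0,0,0.125],"dr": [0,0,0]},{"translation": [0,0,0.132],"dr": [0,0,0]},{"translation": [0,0,0.135],"dr": [0,0,0]},{"translation": [0,0,0.1365],"dr": [0,0,0]},{"translation": [0,0,0.138],"dr": [0,0,0]},{"translation": [0,0,0.139],"dr": [0,0,0]},{"translation": [0,0,0.14],"dr": [0,0,0]},{"translation": [0,0,0.14],"dr": [0,0,0]},{"translation": [0,0,0.14],"dr": [0,0,0]}])

```text
clock: 27.38
eef_pos: [0.5792, 0.1122, 0.049]
ee_rot: [0.001, 0.662, 0.749, 0.001]
ft_force: [-0.3, 0.0, 4.4]
grip_width: 0.0314
grip_force: 29.8
```

Release, rise, and back off towards −y for a clear view.

Emit:
drive_tool(commands=[{"translation": [0,0,0],"dr": [0,0,0]},{"translation": [0,0,0],"dr": [0,0,0]},{"translation": [0,0,0],"dr": [0,0,0]},{"translation": [0,0,0],"dr": [0,0,0]},{"translation": [0,0,0],"dr": [0,0,0]},{"translation": [0,0,0],"dr": [0,0,0]},{"translation": [0,0,0],"dr": [0,0,0]},{"translation": [0,0,0],"dr": [0,0,0]},{"translation": [0,0,-0.03],"dr": [0,0,0]},{"translation": [0,0,-0.07],"dr": [0,0,0]},{"translation": [0,0,-0.11],"dr": [0,0,0]},{"translation": [0,0,-0.14],"dr": [0,0,0]},{"translation": [-0.04,0,-0.15],"dr": [0,0,0]},{"translation": [-0.08,0,-0.15],"dr": [0,0,0]},{"translation": [-0.12,0,-0.15],"dr": [0,0,0]},{"translation": [-0.16,0,-0.15],"dr": [0,0,0]},{"translation": [-0.2,0,-0.15],"dr": [0,0,0]},{"translation": [-0.2,0,-0.15],"dr": [0,0,0]},{"translation": [-0.2,0,-0.15],"dr": [0,0,0]}], gripper=1)

```text
clock: 28.97
eef_pos: [0.6031, -0.0883, 0.1977]
ee_rot: [-0.0, 0.664, 0.748, -0.0]
ft_force: [-0.3, 1.3, -1.2]
grip_width: 0.0853
grip_force: 0.0
```

```bash
python3 - <<'E'
from h import *
capsat('top');grab('top','t9.png');grab('scene','s9.png')
cv2.imwrite('pics/j9.png',np.hstack([cv2.imread('pics/t9.png')[:,:400],cv2.imread('pics/s9.png')[:,60:460]]))
E
```

```text
top [0.8154 0.0118] 0.0143 [11. 10. 10.] 0.1078
top [0.5787 0.1128] 0.0165 [ 36. 103.  48.] 0.1024
top [0.5714 0.1624] 0.0168 [ 72.5  24.  100. ] 0.1024
top [0.5652 0.213 ] 0.0169 [169. 146.  50.] 0.1024
top [0.5594 0.2597] 0.0167 [173. 174. 165.] 0.1021
```

View pics/j9.png

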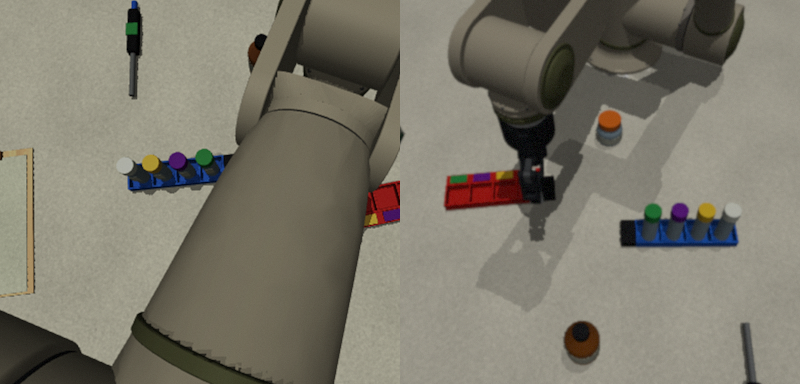

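All four stand upright in the blue rack. From its black end (628,232 in the right half) they are green (652,212), purple (680,212), yellow (706,212), white (733,212). The pot, bottle and pipette look unmoved.

```bash
python3 -c "
from rig import arm
print(arm.job_done())"
```

```text
the job is handed in; nothing more can be done
None
```

All four tubes stand upright on the blue rack's floor in reverse order (green, purple, yellow, white from its black end), the bottle, pot and pipette are where they were, and the job was handed in at about 29 s.

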